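# Close the turn-over box and hold its index plunger out

### The arm

A 6-joint arm with a two-finger parallel gripper is mounted at the origin on a cart in front of the work surface, level with it; the furniture and walls round the work are solid. World frame = base frame: x ahead of the robot, y to its left, z up, the work surface at z = 0. Lengths are in m, angles in rad, forces in N, time in s.
With the tool pointing down it reaches from about 0.35 to 0.925 m from the base axis. Payload 6.4 kg.
Tool frame: the origin (TCP) lies on the front face of the gripper's body, between the roots of the fingers; the fingertips stand 73 mm ahead of it and the grasp point (between the pads) lies 54 mm ahead of it (r.grip_point_offset is the distance from the TCP to the grasp point, in m); z points along the fingers, y is the line along which they close (so a half turn about z gives the same grasp; the last joint's range is limited). The gripper opens to 85 mm and grips with 20 to 120 N. Pads are 22 mm wide; open, the fingers measure 114 mm over their backs; the gripper's body (76 mm by 85 mm) begins 54 mm behind the grasp point. The pads swing forward as they close: fully open they stand 13 mm farther back than shut.
Start: joints at [-0.174, 0.245, 1.558, -0, 1.339, -0.174], TCP at [0.65, 0, 0.304] pointing down, gripper open.
Joint ranges: [-3.13, 3.13], [-1.02, 2.26], [0.13, 2.54], [-0.95, 4.09], [0.21, 2.88], [-2.74, 2.74]. Speed limits (rad/s): [2.57, 2.57, 3.14, 3.14, 3.14, 3.14].

### API

Orientations are given as a unit quaternion [x, y, z, w].
In Python, from cell import r gives the robot as it stands.
- The arm moves only by the tool apply_moves, never from a script. Its argument "moves" is a list of rows, each a list of 7 numbers: the shift along the tool's x, y, z each as a share of 0.6 m, from -1 to 1, then the turn, a rotation vector about the tool's x, y, z each as a share of 30 degrees, from -1 to 1, then the opening, from 0 (shut) to 1 (fully open). In form: [[dx, dy, dz, wx, wy, wz, claw], ...]. A call has 1 to 20 rows; each row is the pose to reach, as a shift and turn from the pose commanded when the call began, along the tool's axes at that moment; what a row does not reach only later rows make up. A row lasts 1/12 s, in which the tool goes at most 41.7 mm and 7.16 degrees, less where a joint would pass 70% of its speed; a pose out of reach is approached as far as the arm can. A call with a number of a shift or a turn outside -1 to 1 is refused whole. A call with a gripper value outside its range is refused whole. The fingers move at their own pace and stop on an object; "grip_force" is the grip in N (left out, the last holds). Time passes only in rows, so rows that repeat a pose let the fingers close. It gives the time, the measured TCP pose, the force, the opening and the grip force at its end, in the units of the state.
- r.get_state(): the state, without advancing time (a new reading comes with each control period).
- r.snapshot(name): name is "scene" or "side" or "wrist"; returns (picture, depth): 384x512x3 uint8, red, green, blue; 384x512 float32, m along the optical axis (not along the pixel's ray), 0 where there is no reading.
- r.camera_params(name): a dict with "mtx" (3x3 intrinsics, pixels), "R" (3x3) and "t" (3): a world point X has camera coordinates R X + t. Camera axes: x right, y down, z forward; pixel columns grow to the right and rows downward; lengths in m; the calibration is good to about 2 mm. A picture is of the moment at which its call begins: read the wrist's pose just before it. camera_params takes no time and is no camera call; for the wrist camera it gives the pose at the moment of the call.
- r.finish_job(): hands the job in; it is judged then, once.
Trained networks look in the newest picture that a camera, given by its name, has taken for a name from the list of things; names that differ only in an ending like _2 or _b are one class to them, and where a whole thing is asked for, a point or a joint stands for the part that bears it (a point fixed in the world has none). Each returns a list of dicts, best first, with "confidence" (0 to 1); they miss things now and then, are a little off and sometimes report something else, mostly with a low value. They report only what shows in the picture. A call takes as long as a camera call. They do not tell look-alikes from the thing itself.
- r.find_in(camera, target): "centre" ([x, y, z] in m, in the coordinates of the camera as it stood for that picture, good to about 4 mm: the middle of the surface that is visible of it).
- r.cut_out(camera, target): "mask" (384x512 bool, what is visible of it).
- r.spot_point(camera, target): "centre" ([x, y, z] in m, in the coordinates of the camera as it stood for that picture, good to about 4 mm: a listed point, or the origin of a listed thing).
The state is a dict: "clock": time; "joints": joint angles; "dq": joint speeds; "effort": joint torques, N m; "tool_pos": TCP position; "tcp_rot": TCP orientation; "ft_force": force on the tool from outside, world axes, zero at the start; "torque": the same for the moment, N m; "grip_width": finger opening in m; "gripper_force": force on a finger pad.
Only numpy, scipy, OpenCV 4.12 (cv2) and the standard library are available. Lean on these libraries where they do the work, as an engineer would, in place of code of your own. Each camera call takes 0.05 s, during which the arm holds its last target. There are 200 camera calls.

### The job

The battery element in the turn-over box is ready to be turned. Slide the box's cover fully shut over the element first, so that it cannot fall out; only then pull the sprung index plunger on the box's stand fully back out of its hole in the index disc, and finish while still holding it out, because I will turn the box over myself. Leave the box level, the cover shut and the other things on the bench where they are.

Things in the scene. Friction and masses are not known exactly. Their poses are not given: they have to be found in the camera images.
- turnover_fixture: Stand of the turn-over box, fixed to the bench: steel base plate 150 x 250 x 12 mm with two upright cheeks at y = +-96 mm; between them a shallow steel box turns on a level axis, 100 mm up, along the stand's y axis. Origin: centre of the base's underside, on the bench top. x points the way the cover shuts, roughly away from the robot (yaw within 0.3 rad); z up.
- cheek_top (a point): Top of the taller cheek, at stand x = 0, y = -96 mm, 172 mm above the bench; this cheek is 68 mm wide (x), 10 mm thick (y) and carries the index plunger on its outer (-y) face. The other cheek, 136 mm high, has on its outer side a tommy bar with ball ends for turning the box by hand; it is not needed. The index disc, 57 mm radius, turns with the box just inside the taller cheek.
- turning_box (a joint): Angle of the box in rad about the turning axis: 0 = level, its opening up. The box is 152 (x) x 142 (y) x 43 mm, its rim 121 mm above the bench. Locked by the plunger's pin, with 0.015 rad of play; with the pin out, 0.25 N m turns it, and it stays where it is left.
- cover_handle (a point): Middle of the cover's round bar handle: 10 mm thick, 60 mm long between two posts, lying along the stand's y axis, its centre 30 mm above the cover plate and 147 mm above the bench. Can be pinched from above, fingers closing along the stand's x. It moves with the cover: at stand x = -47 mm, y = 0 when shut, further to -x when open.
- cover (a joint): Travel in m of the sliding cover, an aluminium plate 142 x 131 x 3 mm in the box's two side rails: 0 = fully shut, against the box's far wall; grows as it opens towards the stand's -x (towards the robot), at most 0.090. Starts 0.055 to 0.085 open. About 1.5 N moves it; it stays where it is left.
- plunger_neck (a point): Middle of the plunger's neck: steel stem 12 mm thick along the stand's y, 145 mm above the bench, bare for 34 mm between its sleeve and a round milled pull head (32 mm diameter, 16 mm thick, its back 14 mm to -y of this point). Pushed in it is at stand x = 0, y = -136 mm. Pull to -y, away from the cheek: fingers from above, closing along the stand's x round the neck, behind the head.
- plunger (a joint): Travel of the index plunger in m: 0 = pushed home by its spring, its 11 mm pin 10 mm deep in a hole of the index disc; 0.010 = the pin's end just leaves the disc; 0.016 = fully back, at its stop. The spring pulls back with 7 N at 0 and 11.5 N at 0.016; let go, the plunger snaps home.
- element: The battery element in the box: a pack of lead plates 132 x 127 x 24 mm lying flat, 0.8 kg, loose. Origin: centre of its underside, 82 mm above the bench. Nothing needs to be done to it.
- next_element: Bystander: another plate pack, 132 x 128 x 38 mm, lying on the bench to the left. Origin: centre of its underside.
- cell_tester: Bystander: hand-held meter, 145 x 68 x 42 mm, lying on the bench to the right. Origin: centre of its underside.
- lead_post_a: Bystander: cast lead terminal post, 29 mm foot, 70 mm tall, standing on the bench to the right. Origin: centre of its underside.
- lead_post_b: Bystander: a second lead terminal post like the first, beside it.
Mind the look-alikes: they are no part of the job. Leave any red look-alike of the element alone.

How it is judged:
By the outcome, as a careful person would: the job done as asked, in the order asked, and still so for the second after the job is handed in, while the arm keeps its last pose, push and grip.
It also fails if it takes over 38 s, if anything falls off the work surface, if the arm or the gripper's body presses on something with over 40 N, if the wrist force passes 120 N, or if a joint passes its speed limit or range.

## Working session

There is one attempt and no reset: what is moved stays moved. The work goes in short steps, Python scripts to look and compute and a tool call to move; the robot and the scene stay as the last step left them, time stands still between calls to the robot, and variables do not carry over. Pictures are saved under pics/ and viewed, at most 10 in all, crops included, and the job is handed in when it is done.

Besides the shell and the picture viewer there is one more tool, called after "Request:" in YAML: its name, and indented under it one key for each argument. apply_moves: Moves the arm, as the interface text tells. Shift numbers are shares of 0.6 m and turn numbers shares of 30 degrees, none past 1 either way. Its arguments: {"type":"object","properties":{"moves":{"type":"array","items":{"type":"array","items":{"type":"number","minimum":-1,"maximum":1}}},"grip_force":{"type":"number"}},"required":["moves"]}

```bash
mkdir -p pics
cat > h.py <<'E'
from cell import r
import numpy as np, cv2
from scipy.spatial.transform import Rotation as Ro
def world(cam,c,P=None):
    P=P or r.camera_params(cam); return P["R"].T@(np.array(c)-P["t"])
def snap(cam,name):
    p,d=r.snapshot(cam); cv2.imwrite(f"pics/{name}.png",p[:,:,::-1]); return p,d
E
python3 - <<'E'
from h import *
np.set_printoptions(precision=4,suppress=True)
for cam in ["scene","side","wrist"]:
    P=r.camera_params(cam); snap(cam,cam+"0")
    for n in ["cover_handle","plunger_neck","cheek_top","turnover_fixture"]:
        for k in r.spot_point(cam,n)[:2]: print(cam,n,round(k["confidence"],2),world(cam,k["centre"],P))
s=r.get_state();print(s)
a=[cv2.imread(f"pics/{c}0.png") for c in ["scene","side","wrist"]]
b=np.zeros((600,800,3),np.uint8)
E
```

```text
scene cover_handle 0.84 [0.4726 0.0346 0.1531]
scene plunger_neck 0.56 [ 0.5861 -0.1127  0.1448]
scene cheek_top 0.69 [ 0.5874 -0.0783  0.1753]
scene turnover_fixture 0.64 [ 0.6036  0.0205 -0.0019]
side cover_handle 0.98 [0.4644 0.0303 0.1466]
side plunger_neck 0.37 [ 0.5849 -0.1142  0.1447]
side plunger_neck 0.27 [0.4679 0.0305 0.1454]
side cheek_top 0.62 [ 0.5886 -0.0775  0.1729]
side turnover_fixture 0.6 [ 0.595   0.0217 -0.0002]
wrist plunger_neck 0.6 [ 0.58   -0.1113  0.145 ]
wrist cheek_top 0.66 [ 0.5867 -0.077   0.172 ]
{'clock': 0.75, 'joints': array([-0.1741,  0.2451,  1.5578, -0.    ,  1.3387, -0.1741]), 'dq': array([ 0.001 ,  0.0004,  0.0008,  0.    , -0.0005,  0.0001]), 'effort': array([ -0.001 , -42.9451, -32.6391,  -0.0002,   0.0004,  -0.    ]), 'tool_pos': array([0.65  , 0.    , 0.3039]), 'tcp_rot': array([0.7071, 0.7071, 0.    , 0.    ]), 'ft_force': array([0.6535, 0.3863, 1.0105]), 'torque': array([ 0.0439, -0.0068,  0.01  ]), 'gripper_force': 0.0, 'grip_width': 0.08550586009720479}
```

View pics/scene0.png

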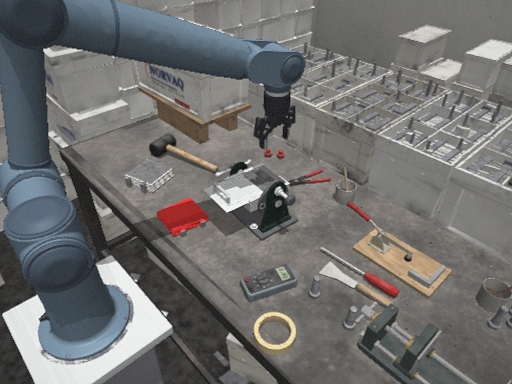

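View pics/side0.png

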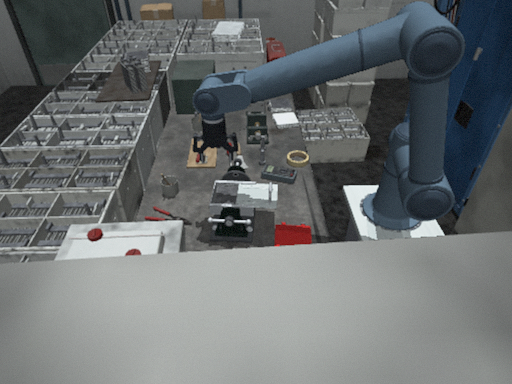

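View pics/wrist0.png

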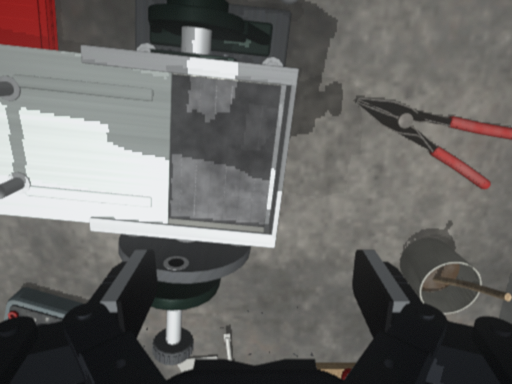

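The wrist view shows the box with its rim corners at about (297,70) and (274,245). The cover is open to the left, with its handle posts at (8,90) and (10,185). The plunger is below, with its neck at about (174,325) and its head at (173,345). Next I fit the yaw from depth.

Run:
```python
from h import *
np.set_printoptions(precision=4,suppress=True)
P=r.camera_params("wrist"); p,d=r.snapshot("wrist")
v,u=np.nonzero(d>0); z=d[v,u]; K=P["mtx"]
X=np.c_[(u-K[0,2])/K[0,0]*z,(v-K[1,2])/K[1,1]*z,z]; W=(X-P["t"])@P["R"]
# far wall outer edge & rails of the box rim
m=(abs(W[:,2]-.121)<.006)&(W[:,0]>.45)&(W[:,0]<.72)&(W[:,1]>-.055)&(W[:,1]<.12)
Q=W[m]; 
def fit(ax,lo,hi,fn):
    pts=[]
    for a in np.arange(lo,hi,.004):
        s=Q[abs(Q[:,ax]-a)<.002]
        if len(s): pts.append((a,fn(s[:,1-ax])))
    pts=np.array(pts); c=np.polyfit(pts[:,0],pts[:,1],1)
    for _ in range(3):
        e=abs(pts[:,1]-np.polyval(c,pts[:,0])); k=e<max(.002,np.median(e)*1.5); c=np.polyfit(pts[k,0],pts[k,1],1)
    return c,k.sum(),len(k)
print("far",fit(1,-.03,.07,np.max)); print("left",fit(0,.55,.65,np.max)); print("right",fit(0,.55,.65,np.min))
# plunger stem/head
m=(W[:,2]>.125)&(W[:,2]<.175)&(W[:,1]<-.085)&(W[:,1]>-.17)&(abs(W[:,0]-.583)<.05)
S=W[m]
for a in np.arange(-.165,-.085,.005):
    s=S[abs(S[:,1]-a)<.0025]
    if len(s)>5: print(round(a,3),len(s),s[:,0].min(),s[:,0].max(),s[:,2].max())
```

```text
far (array([0.1031, 0.6724]), np.int64(25), 25)
left (array([ 0.2836, -0.0617]), np.int64(16), 25)
right (array([ 0.008 , -0.0587]), np.int64(17), 25)
-0.14 52 0.5757988340640469 0.5982237105749826 0.16187723187517966
-0.135 205 0.5665148919686227 0.5992800287518804 0.16286331481418692
-0.13 623 0.5657766781388612 0.5993807730810213 0.16243682634985337
-0.125 253 0.5678005613464036 0.589330681896183 0.16045146259091986
-0.12 72 0.5783616154432296 0.5897195112299631 0.15203351406194265
-0.115 78 0.578363763460241 0.5905865601017816 0.1522115798376001
-0.11 81 0.5789186277891571 0.5909916833425056 0.1525517781163749
-0.105 77 0.580625110401824 0.5915634831009723 0.15192927139846568
-0.1 75 0.5808832533596126 0.5919224245078504 0.15261235475082785
-0.095 31 0.5817344756245646 0.591549103552094 0.1543091213300443
```

Request:
apply_moves:
  moves:
    - [0.06,-0.3025,0.05,0,0,0.197,1]
    - [0.06,-0.3025,0.05,0,0,0.197,1]
    - [0.06,-0.3025,0.05,0,0,0.197,1]
    - [0.06,-0.3025,0.05,0,0,0.197,1]
    - [0.06,-0.3025,0.05,0,0,0.197,1]
    - [0.06,-0.3025,0.05,0,0,0.197,1]
    - [0.06,-0.3025,0.05,0,0,0.197,1]

```text
clock: 1.38
tool_pos: [0.4679, 0.0362, 0.2741]
tcp_rot: [0.743, 0.67, 0.0, 0.0]
ft_force: [0.8, -0.4, 0.4]
grip_width: 0.0857
gripper_force: 0.0
```

Run:
```python
from h import *
np.set_printoptions(precision=4,suppress=True)
s=r.get_state(); print(s["clock"],s["tool_pos"],Ro.from_quat(s["tcp_rot"]).as_matrix())
P=r.camera_params("wrist"); p,d=snap("wrist","w1")
for n in ["cover_handle"]:
    for k in r.spot_point("wrist",n)[:2]: print(n,k["confidence"],world("wrist",k["centre"],P))
v,u=np.nonzero(d>0); z=d[v,u]; K=P["mtx"]
X=np.c_[(u-K[0,2])/K[0,0]*z,(v-K[1,2])/K[1,1]*z,z]; W=(X-P["t"])@P["R"]
m=(W[:,2]>.140)&(W[:,2]<.158)&(abs(W[:,0]-.468)<.03)&(abs(W[:,1]-.036)<.05)
S=W[m];print(len(S),S.min(0),S.max(0),np.median(S,0))
for a in np.arange(-.01,.085,.01):
    q=S[abs(S[:,1]-a)<.004]
    if len(q)>3: print(round(a,3),len(q),q[:,0].min(),q[:,0].max(),q[:,2].max())
```

```text
1.3833 [0.4679 0.0362 0.2741] [[ 0.1027  0.9947  0.0009]
 [ 0.9947 -0.1027 -0.0002]
 [-0.0001  0.0009 -1.    ]]
cover_handle 0.62 [0.4703 0.0351 0.1451]
cover_handle 0.42 [0.5989 0.0205 0.0011]
1883 [ 0.4601 -0.0054  0.1401] [0.4769 0.0755 0.1541] [0.4688 0.0416 0.1505]
0.0 80 0.46014815585307917 0.4698269981480595 0.15226102326926255
0.01 169 0.4609386742465116 0.47071016796181053 0.1527038904096326
0.02 186 0.46138414531023153 0.4716707546313704 0.1525904662495046
0.03 194 0.4625405767170681 0.4726488139179635 0.1532647951309534
0.04 196 0.46358450081051955 0.47359255751966933 0.15265907665623574
0.05 205 0.4647012843158082 0.4752148716290845 0.1528137189231598
0.06 219 0.4658483568996837 0.4761605845531514 0.154067786212888
0.07 262 0.4669075091113451 0.47692717211288393 0.15229333744868084
```

Request:
apply_moves:
  moves:
    - [0,0,0.06,0,0,0,1]
    - [0,0,0.12,0,0,0,1]
    - [0,0,0.12,0,0,0,0.6]
    - [0,0,0.12,0,0,0,0]
    - [0,0,0.12,0,0,0,0]
    - [0,0,0.12,0,0,0,0]
    - [0,0,0.12,0,0,0,0]
    - [0,0,0.12,0,0,0,0]
    - [0,0,0.12,0,0,0,0]
    - [0,0,0.12,0,0,0,0]
  grip_force: 30

```text
clock: 2.32
tool_pos: [0.469, 0.0359, 0.2027]
tcp_rot: [0.743, 0.67, 0.001, 0.001]
ft_force: [0.8, 0.2, 0.9]
grip_width: 0.0086
gripper_force: 29.2
```

Request:
apply_moves:
  moves:
    - [0,0.03,0,0,0,0,0]
    - [0,0.06,0,0,0,0,0]
    - [0,0.09,0,0,0,0,0]
    - [0,0.11,0,0,0,0,0]
    - [0,0.125,0,0,0,0,0]
    - [0,0.13,0,0,0,0,0]
    - [0,0.13,0,0,0,0,0]

```text
clock: 2.9
tool_pos: [0.5472, 0.0278, 0.2028]
tcp_rot: [0.743, 0.67, 0.001, 0.001]
ft_force: [1.0, -0.1, 3.8]
grip_width: 0.0086
gripper_force: 30.0
```

Request:
apply_moves:
  moves:
    - [0,0.003,0,0,0,0,0]
    - [0,0.006,0,0,0,0,0]
    - [0,0.009,0,0,0,0,0]
    - [0,0.012,0,0,0,0,0]
    - [0,0.012,0,0,0,0,0]

```text
clock: 3.32
tool_pos: [0.5514, 0.0274, 0.2027]
tcp_rot: [0.742, 0.67, -0.002, -0.002]
ft_force: [-12.1, -0.1, 13.8]
grip_width: 0.0089
gripper_force: 31.1
```

Request:
apply_moves:
  moves:
    - [0,-0.004,0,0,0,0,0]
    - [0,-0.004,0,0,0,0,0.4]
    - [0,-0.004,0,0,0,0,0.4]
    - [0,-0.004,0,0,0,0,0.4]
    - [0,-0.004,0,0,0,0,0.4]
    - [0,-0.004,-0.07,0,0,0,0.6]
    - [0,-0.004,-0.14,0,0,0,0.8]
    - [0,-0.004,-0.16,0,0,0,1]
    - [0,-0.004,-0.16,0,0,0,1]

```text
clock: 4.07
tool_pos: [0.5529, 0.0272, 0.3031]
tcp_rot: [0.743, 0.67, 0.003, 0.004]
ft_force: [0.1, 0.0, -0.5]
grip_width: 0.0806
gripper_force: 0.0
```

Run:
```python
from h import *
np.set_printoptions(precision=4,suppress=True)
s=r.get_state(); print(s["clock"],s["tool_pos"],s["tcp_rot"])
P=r.camera_params("wrist"); p,d=snap("wrist","w2")
for n in ["cover_handle","plunger_neck"]:
    for k in r.spot_point("wrist",n)[:1]: print(n,k["confidence"],world("wrist",k["centre"],P))
v,u=np.nonzero(d>0); z=d[v,u]; K=P["mtx"]
X=np.c_[(u-K[0,2])/K[0,0]*z,(v-K[1,2])/K[1,1]*z,z]; W=(X-P["t"])@P["R"]
c,sn=np.cos(-.103),np.sin(-.103)
D=W[:,:2]-[.5988,.023]; L=np.c_[D[:,0]*c+D[:,1]*sn,-D[:,0]*sn+D[:,1]*c,W[:,2]]
m=(L[:,2]>.140)&(L[:,2]<.158)&(abs(L[:,0]+.047)<.03)&(abs(L[:,1])<.025);S=L[m];print("handle",len(S),S.min(0),S.max(0))
for y in (-.045,0,.045):
    for lo in np.arange(.05,.08,.003):
        q=L[(abs(L[:,1]-y)<.004)&(abs(L[:,0]-lo)<.0015)]
        print(round(y,3),round(lo,3),np.median(q[:,2]) if len(q) else None)
S=L[(abs(L[:,0])<.03)&(L[:,1]<-.1)&(L[:,2]>.125)&(L[:,2]<.175)]
print("stem",len(S))
for a in np.arange(-.165,-.1,.005):
    q=S[abs(S[:,1]-a)<.0025]
    if len(q)>5: print(round(a,3),len(q),q[:,0].min(),q[:,0].max(),q[:,2].max())
```

```text
4.0667 [0.5529 0.0272 0.3031] [0.7426 0.6697 0.003  0.0037]
cover_handle 0.85 [0.5509 0.0219 0.146 ]
plunger_neck 0.76 [ 0.5824 -0.1119  0.1395]
handle 949 [-0.0533 -0.025   0.1449] [-0.0433  0.025   0.1529]
-0.045 0.05 0.11877695630000003
-0.045 0.053 0.1190174093408026
-0.045 0.056 0.11809710748627217
-0.045 0.059 0.1176870355640665
-0.045 0.062 0.11776985067473769
-0.045 0.065 0.11775779499436943
-0.045 0.068 0.11781073709297882
-0.045 0.071 0.11810715890383372
-0.045 0.074 0.1218155853727072
-0.045 0.077 None
0 0.05 0.11744714254598931
0 0.053 0.11740414186661377
0 0.056 0.1176338869301272
0 0.059 0.11741540359462396
0 0.062 0.11771939809292693
0 0.065 0.11785500144316259
0 0.068 0.1177896689980649
0 0.071 0.11848573020544653
0 0.074 0.12177887882411532
0 0.077 None
0.045 0.05 0.1180440744926054
0.045 0.053 0.11829135183258614
0.045 0.056 0.11779989060882912
0.045 0.059 0.11789994992428178
0.045 0.062 0.11748555970402928
0.045 0.065 0.117745868179471
0.045 0.068 0.11790087261047894
0.045 0.071 0.11801545561724547
0.045 0.074 0.12185527047957469
0.045 0.077 None
stem 705
-0.155 46 -0.014095050465194655 0.0167942383798163 0.1527761899106743
-0.15 190 -0.01452967147895034 0.015312861257157558 0.15403409924077113
-0.145 18 -0.0062282505865565736 0.00523689634471447 0.1498803959120061
-0.14 66 -0.006352843433300424 0.005182720977940267 0.151976315104246
-0.135 71 -0.005942653001562824 0.005611687974908689 0.15213908861107664
-0.13 74 -0.00624704275371271 0.005258254143559302 0.15175020932071712
-0.125 69 -0.006183677335470849 0.005154855644266702 0.15207549069569068
-0.12 21 -0.005735266081702732 0.0035924227125114314 0.15276760630898267
```

View pics/w2.png

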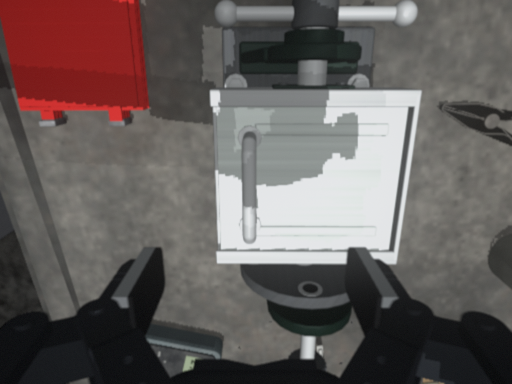

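The cover looks shut, but a thin dark strip runs along the far wall from (413,108) to (400,250). I'll check whether that's a gap or a shadow.

Run:
```python
from h import *
np.set_printoptions(precision=4,suppress=True,linewidth=150)
P=r.camera_params("wrist"); p,d=r.snapshot("wrist"); K=P["mtx"]
c,sn=np.cos(-.103),np.sin(-.103)
for row in (130,180,220):
  for u in range(392,420,1):
    z=d[row,u]
    if z==0: continue
    w=P["R"].T@(np.array([(u-K[0,2])/K[0,0]*z,(row-K[1,2])/K[1,1]*z,z])-P["t"]); D=w[:2]-[.5988,.023]
    if w[2]>.05: print(row,u,p[row,u].mean().round(),round(D[0]*c+D[1]*sn,4),round(w[2],4))
cv2.imwrite("pics/crop1.png",cv2.resize(p[80:270,340:440][:,:,::-1],None,fx=3,fy=3,interpolation=2))
```

```text
130 392 227.0 0.0503 0.1192
130 393 226.0 0.0518 0.1173
130 394 227.0 0.0519 0.1189
130 395 226.0 0.0528 0.1185
130 396 226.0 0.0532 0.1192
130 397 227.0 0.0533 0.1208
130 398 224.0 0.055 0.1185
130 399 218.0 0.0558 0.1182
130 400 224.0 0.0561 0.1192
130 401 226.0 0.0576 0.1173
130 402 226.0 0.0574 0.1195
130 403 226.0 0.0589 0.1177
130 404 226.0 0.06 0.117
130 405 226.0 0.0606 0.1173
130 406 226.0 0.0616 0.1166
130 407 226.0 0.0618 0.1178
130 408 226.0 0.0622 0.1185
130 409 226.0 0.0632 0.1178
130 410 226.0 0.064 0.1177
130 411 226.0 0.0646 0.1181
130 412 226.0 0.0654 0.1179
130 413 225.0 0.0665 0.1169
130 414 226.0 0.0669 0.1178
130 415 228.0 0.0677 0.1176
130 416 215.0 0.0682 0.1181
130 417 142.0 0.0712 0.1132
130 418 85.0 0.0718 0.1135
130 419 78.0 0.0717 0.1153
180 392 228.0 0.0555 0.1182
180 393 227.0 0.0567 0.1172
180 394 227.0 0.0571 0.1179
180 395 227.0 0.0584 0.1168
180 396 227.0 0.0589 0.1173
180 397 227.0 0.0592 0.1183
180 398 227.0 0.0602 0.1179
180 399 228.0 0.0613 0.1172
180 400 227.0 0.0615 0.1184
180 401 227.0 0.0627 0.1174
180 402 227.0 0.0633 0.1177
180 403 227.0 0
[... 360 characters left out ...]
19 0.122
180 417 224.0 0.0722 0.1228
180 418 227.0 0.0732 0.1223
180 419 220.0 0.0746 0.1209
220 392 228.0 0.0599 0.1176
220 393 227.0 0.0609 0.1172
220 394 227.0 0.061 0.1187
220 395 227.0 0.0619 0.1184
220 396 227.0 0.0628 0.1183
220 397 227.0 0.0634 0.1186
220 398 227.0 0.0642 0.1185
220 399 227.0 0.0649 0.1188
220 400 227.0 0.0662 0.1176
220 401 228.0 0.0674 0.1168
220 402 228.0 0.0677 0.1178
220 403 210.0 0.0684 0.118
220 404 129.0 0.0719 0.1123
220 405 80.0 0.0715 0.115
220 406 81.0 0.0709 0.1178
220 407 79.0 0.0713 0.1187
220 408 88.0 0.0714 0.1199
220 409 131.0 0.0718 0.1208
220 410 192.0 0.0715 0.123
220 411 222.0 0.0727 0.1221
220 412 225.0 0.0732 0.1227
220 413 214.0 0.0741 0.1225
```

View pics/crop1.png

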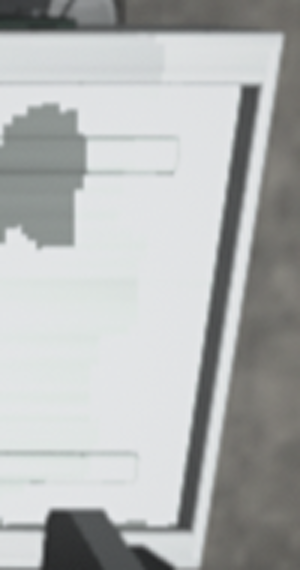

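Looking at the crop, there is a real gap of about 3 mm: the plate edge is at stand x 0.0686 and the wall face at 0.0716. I'll push the handle from behind with the fingers shut.

Request:
apply_moves:
  moves:
    - [0,-0.03,0,0,0,0,0]
    - [0,-0.06,0,0,0,0,0]
    - [0,-0.06,0,0,0,0,0]
    - [0,-0.06,0.03,0,0,0,0]
    - [0,-0.06,0.06,0,0,0,0]
    - [0,-0.06,0.1,0,0,0,0]
    - [0,-0.06,0.14,0,0,0,0]
    - [0,-0.06,0.172,0,0,0,0]
    - [0,-0.06,0.172,0,0,0,0]
    - [0,-0.06,0.172,0,0,0,0]

```text
clock: 5.1
tool_pos: [0.5143, 0.0313, 0.1929]
tcp_rot: [0.743, 0.67, -0.001, -0.002]
ft_force: [0.4, 0.8, 0.3]
grip_width: -0.0002
gripper_force: 0.0
```

Request:
apply_moves:
  moves:
    - [0,0.01,-0.006,0,0,0,0]
    - [0,0.02,-0.006,0,0,0,0]
    - [0,0.024,-0.006,0,0,0,0]
    - [0,0.028,-0.006,0,0,0,0]
    - [0,0.028,-0.006,0,0,0,0]

```text
clock: 5.52
tool_pos: [0.5323, 0.0294, 0.1992]
tcp_rot: [0.743, 0.67, -0.0, 0.0]
ft_force: [-2.0, -0.1, 1.7]
grip_width: 0.0001
gripper_force: 1.0
```

Request:
apply_moves:
  moves:
    - [0,0.002,0,0,0,0,0]
    - [0,0.004,0,0,0,0,0]
    - [0,0.006,0,0,0,0,0]
    - [0,0.006,0,0,0,0,0]

```text
clock: 5.85
tool_pos: [0.5332, 0.0294, 0.1988]
tcp_rot: [0.742, 0.67, -0.003, -0.003]
ft_force: [-16.8, -0.1, 14.3]
grip_width: -0.0001
gripper_force: 8.7
```

```bash
cat > gap.py <<'E'
from h import *
P=r.camera_params("wrist"); p,d=snap("wrist","w_"+str(int(r.get_state()["clock"]*100)))
v,u=np.nonzero(d>0); z=d[v,u]; K=P["mtx"]
X=np.c_[(u-K[0,2])/K[0,0]*z,(v-K[1,2])/K[1,1]*z,z]; W=(X-P["t"])@P["R"]
c,sn=np.cos(-.103),np.sin(-.103)
D=W[:,:2]-[.5988,.023]; L=np.c_[D[:,0]*c+D[:,1]*sn,-D[:,0]*sn+D[:,1]*c,W[:,2]]
g=p[v,u].mean(1)
for y in (-.04,-.02,0,.02,.04):
    q=(abs(L[:,1]-y)<.003)&(L[:,0]>.055)&(L[:,0]<.08)&(L[:,2]>.1)
    a=q&(L[:,2]<.1195)&(g>180); b=q&(g<110); e=q&(L[:,2]>.12)&(g>180)
    f=lambda m,fn:round(float(fn(L[m,0])),4) if m.any() else None
    print(y,"plate edge",f(a,np.max),"dark",f(b,np.min),f(b,np.median),"zmin",L[b,2].min() if b.any() else None,"rim outer",f(e,np.max))
m=(L[:,2]>.144)&(L[:,2]<.158)&(abs(L[:,0]+.047)<.012)&(abs(L[:,1])<.027);S=L[m]
if len(S): print("handle",S.min(0),S.max(0))
E
python3 gap.py; ls -t pics|head -1
```

```text
-0.04 plate edge 0.0692 dark None None zmin None rim outer None
-0.02 plate edge 0.0652 dark None None zmin None rim outer None
0 plate edge 0.0606 dark None None zmin None rim outer None
0.02 plate edge 0.0557 dark None None zmin None rim outer None
0.04 plate edge None dark None None zmin None rim outer None
handle [-0.05899072 -0.00727445  0.14403384] [-0.04291434  0.02698217  0.15799231]
w_585.png
```

Request:
apply_moves:
  moves:
    - [0,0.002,0,0,0,0,0]
    - [0,0.004,0,0,0,0,0]
    - [0,0.004,0,0,0,0,0]

```text
clock: 6.15
tool_pos: [0.5338, 0.0293, 0.1987]
tcp_rot: [0.742, 0.67, -0.005, -0.005]
ft_force: [-27.5, -0.1, 22.6]
grip_width: -0.0001
gripper_force: 14.1
```

Request:
apply_moves:
  moves:
    - [0,-0.02,0,0,0,0,0]
    - [0,-0.025,0,0,0,0,0]
    - [0,-0.025,-0.07,0,0,0,0]
    - [0,0,-0.14,0,0,0,0]
    - [0,0.06,-0.17,0,0,0,0.5]
    - [0,0.12,-0.17,0,0,0,1]
    - [0,0.15,-0.17,0,0,0,1]
    - [0,0.15,-0.17,0,0,0,1]
    - [0,0.15,-0.17,0,0,0,1]

```text
clock: 6.9
tool_pos: [0.6278, 0.0194, 0.2998]
tcp_rot: [0.743, 0.67, -0.0, -0.0]
ft_force: [-0.5, 0.5, -0.2]
grip_width: 0.0604
gripper_force: 0.0
```

```bash
python3 gap.py; ls -t pics|head -1
```

```text
-0.04 plate edge 0.0688 dark 0.0714 0.0717 zmin 0.10747329318872816 rim outer 0.0748
-0.02 plate edge 0.0688 dark 0.0715 0.0717 zmin 0.10621314840338697 rim outer 0.0745
0 plate edge 0.0685 dark 0.0593 0.0719 zmin 0.10524354304310389 rim outer 0.075
0.02 plate edge None dark 0.055 0.0577 zmin 0.10439051067976966 rim outer None
0.04 plate edge None dark 0.0713 0.0715 zmin 0.10345065516086094 rim outer None
handle [-0.05281221 -0.02697348  0.14414088] [-0.04261091  0.02699816  0.15247863]
w_690.png
```

Run:
```python
from h import *
np.set_printoptions(precision=4,suppress=True)
s=r.get_state(); P=r.camera_params("wrist"); R=Ro.from_quat(s["tcp_rot"]).as_matrix()
print(s["tool_pos"],s["clock"],R); print("cam in tool",R.T@(-P["R"].T@P["t"]-s["tool_pos"]))
g=np.array([.5983,.023])-.135*np.array([.1026,.9947]); print(g)
print((R.T@(np.r_[g,.27]-s["tool_pos"]))/.6)
```

```text
[0.6271 0.0196 0.2996] 6.95 [[ 0.103   0.9947 -0.001 ]
 [ 0.9947 -0.103   0.0002]
 [ 0.0001 -0.001  -1.    ]]
cam in tool [ 0.0807  0.0001 -0.0703]
[ 0.5844 -0.1113]
[-0.2243 -0.0482  0.0493]
```

Camera is well above the TCP plane, so it clears the cheek. I'll move above the neck.

Request:
apply_moves:
  moves:
    - [-0.06,-0.02,0,0,0,0,1]
    - [-0.12,-0.048,0,0,0,0,1]
    - [-0.18,-0.048,0,0,0,0,1]
    - [-0.224,-0.048,0.02,0,0,0,1]
    - [-0.224,-0.048,0.04,0,0,0,1]
    - [-0.224,-0.048,0.04,0,0,0,1]
    - [-0.224,-0.048,0.04,0,0,0,1]

```text
clock: 7.53
tool_pos: [0.5838, -0.1102, 0.2752]
tcp_rot: [0.743, 0.67, -0.0, -0.001]
ft_force: [0.1, -1.0, 1.2]
grip_width: 0.0852
gripper_force: 0.0
```

Run:
```python
from h import *
np.set_printoptions(precision=4,suppress=True)
s=r.get_state(); P=r.camera_params("wrist"); p,d=snap("wrist","w3"); R=Ro.from_quat(s["tcp_rot"]).as_matrix()
print(s["tool_pos"],s["clock"])
v,u=np.nonzero(d>0); z=d[v,u]; K=P["mtx"]
X=np.c_[(u-K[0,2])/K[0,0]*z,(v-K[1,2])/K[1,1]*z,z]; W=(X-P["t"])@P["R"]
T=(W-s["tool_pos"])@R  # in tool frame
S=T[(abs(T[:,0])<.06)&(abs(T[:,1])<.03)&(W[:,2]>.125)&(W[:,2]<.19)]
for a in np.arange(-.05,.05,.003):
    q=S[abs(S[:,0]-a)<.0015]
    if len(q)>5: print(round(a,3),len(q),q[:,1].min(),q[:,1].max(),s["tool_pos"][2]-q[:,2].min())
for k in r.spot_point("wrist","plunger_neck")[:1]: print(k["confidence"],world("wrist",k["centre"],P))
```

```text
[ 0.5838 -0.1102  0.2752] 7.5333
-0.032 28 -0.0076307054037458855 0.013311957480985827 0.15933875838180955
-0.029 118 -0.014901270688175646 0.017278675435499883 0.16188124722976377
-0.026 214 -0.01491335931194106 0.01728887041254003 0.16287965580697633
-0.023 221 -0.014776312485640382 0.017076309848831985 0.16317425759551643
-0.02 310 -0.015002891249154167 0.018071123615100052 0.16227291375738595
-0.017 603 -0.013502338807619878 0.016138429748475066 0.161734348294523
-0.014 80 -0.004576808038086507 0.006933296909759318 0.15223341877544494
-0.011 83 -0.004582998196278382 0.00692446058468179 0.1522044076347009
-0.008 79 -0.0045600759616606324 0.006857628392709238 0.1520315162358038
-0.005 86 -0.004516716849107257 0.0068526075828292815 0.15209669434812323
-0.002 86 -0.004494389310829725 0.0067964974817516545 0.15256579526465014
0.001 86 -0.004479866900643438 0.00676723022875814 0.1525884101076176
0.004 83 -0.0044592285432702595 0.006761417930055903 0.15239753425417232
0.007 86 -0.00444807965152172 0.006718503433118076 0.1522667737128929
0.01 89 -0.004414527211905302 0.006668703458556173
[... 260 characters left out ...]
2059164 0.011193100074962535 0.15606859406859513
0.025 197 -0.012881592186776482 0.01570622307861786 0.15931869643791352
0.028 62 -0.007609642698278322 0.010922691584900229 0.15920358261088569
0.031 173 -0.02923125757482679 0.029545943902582035 0.17211038253488675
0.034 555 -0.029814356163106383 0.029983290357210958 0.17359390798908222
0.037 563 -0.029685518851700794 0.029844347619177154 0.1733577720562805
0.04 1508 -0.029859617512899513 0.029979580893177846 0.17283218038116788
0.043 104 -0.029942064657956558 0.029421035370946556 0.15632061942671188
0.046 545 -0.029799827047652324 0.029974330434654615 0.15805323020696613
0.049 542 -0.029720678801376264 0.02982245678280585 0.15846683446104437
```

View pics/w3.png

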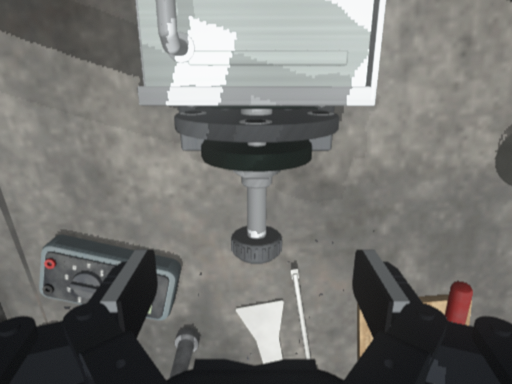

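The picture shows the neck at (257,205), between the sleeve and the milled head at (257,243), centred between the open fingers. I'll descend and close.

Request:
apply_moves:
  moves:
    - [0,0.002,0.05,0,0,0,1]
    - [0,0.002,0.1,0,0,0,1]
    - [0,0.002,0.126,0,0,0,1]
    - [0,0.002,0.126,0,0,0,1]
    - [0,0.002,0.126,0,0,0,0]
    - [0,0.002,0.126,0,0,0,0]
    - [0,0.002,0.126,0,0,0,0]
    - [0,0.002,0.126,0,0,0,0]
    - [0,0.002,0.126,0,0,0,0]
    - [0,0.002,0.126,0,0,0,0]
    - [0,0.002,0.126,0,0,0,0]
  grip_force: 60

```text
clock: 8.55
tool_pos: [0.5849, -0.1112, 0.2016]
tcp_rot: [0.742, 0.67, -0.002, -0.002]
ft_force: [-8.7, 0.8, 9.0]
grip_width: 0.0097
gripper_force: 58.5
```

Request:
apply_moves:
  moves:
    - [-0.005,-0.0025,0,0,0,0,0]
    - [-0.01,-0.0025,0,0,0,0,0]
    - [-0.015,-0.0025,0,0,0,0,0]
    - [-0.02,-0.0025,0,0,0,0,0]
    - [-0.025,-0.0025,0,0,0,0,0]
    - [-0.028,-0.0025,0,0,0,0,0]
    - [-0.028,-0.0025,0,0,0,0,0]
  grip_force: 80

```text
clock: 9.13
tool_pos: [0.583, -0.1258, 0.2017]
tcp_rot: [0.743, 0.67, 0.002, -0.002]
ft_force: [-1.5, 10.5, 6.9]
grip_width: 0.0094
gripper_force: 78.4
```

Request:
apply_moves:
  moves:
    - [-0.002,0,0,0,0,0,0]
    - [-0.004,0,0,0,0,0,0]
    - [-0.005,0,0,0,0,0,0]
    - [-0.005,0,0,0,0,0,0]
    - [-0.005,0,0,0,0,0,0]

```text
clock: 9.55
tool_pos: [0.5828, -0.1277, 0.2017]
tcp_rot: [0.743, 0.67, 0.002, -0.002]
ft_force: [-0.3, 12.6, 6.3]
grip_width: 0.0092
gripper_force: 78.5
```

Request:
apply_moves:
  moves:
    - [-0.0015,0,0,0,0,0,0]
    - [-0.003,0,0,0,0,0,0]
    - [-0.003,0,0,0,0,0,0]
    - [-0.003,0,0,0,0,0,0]

```text
clock: 9.88
tool_pos: [0.5828, -0.128, 0.2017]
tcp_rot: [0.743, 0.67, 0.004, -0.004]
ft_force: [0.4, 20.4, 7.7]
grip_width: 0.0097
gripper_force: 78.6
```

Run:
```python
from h import *
np.set_printoptions(precision=4,suppress=True)
s=r.get_state(); print(s["clock"],s["tool_pos"],s["ft_force"],s["grip_width"])
P=r.camera_params("wrist"); p,d=snap("wrist","w4")
v,u=np.nonzero(d>0); z=d[v,u]; K=P["mtx"]
X=np.c_[(u-K[0,2])/K[0,0]*z,(v-K[1,2])/K[1,1]*z,z]; W=(X-P["t"])@P["R"]
c,sn=np.cos(-.103),np.sin(-.103); D=W[:,:2]-[.5983,.023]; L=np.c_[D[:,0]*c+D[:,1]*sn,-D[:,0]*sn+D[:,1]*c,W[:,2]]
for a in np.arange(-.19,-.095,.004):
    q=L[(abs(L[:,1]-a)<.002)&(abs(L[:,0])<.03)&(L[:,2]>.12)&(L[:,2]<.178)]
    if len(q)>5: print(round(a,3),len(q),q[:,0].min(),q[:,0].max(),q[:,2].max())
q=L[(abs(L[:,1])<.055)&(abs(L[:,0]-.03)<.03)&(abs(L[:,2]-.118)<.01)]
if len(q)>50: print("plate tilt",np.linalg.lstsq(np.c_[q[:,:2],np.ones(len(q))],q[:,2],rcond=None)[0])
snap("scene","s4")
```

```text
9.8833 [ 0.5828 -0.128   0.2017] [ 0.4221 20.4072  7.6604] 0.009677722164717809
-0.182 22 -0.006993474247624431 0.0067547824911133765 0.15968754987591655
-0.178 213 -0.00729093380418161 0.007878103150309887 0.16301803170724868
-0.174 297 -0.0072567487166673925 0.007803651374454403 0.1629979210825436
-0.17 562 -0.007197500989915267 0.007778182215132448 0.16281254923906016
-0.166 351 -0.005493345436607695 0.005697317330314793 0.1616138677868539
-0.162 235 -0.006314852304865094 0.006999048881809831 0.17790452521418318
-0.158 380 -0.0074695479097836685 0.008036446546243275 0.17797083667474112
-0.154 410 -0.007380729617863173 0.007983342269042395 0.17779510972485835
-0.15 398 -0.006999617275476867 0.007588936648385431 0.17747107760523032
-0.146 602 -0.02528472887801989 0.02646817708935227 0.17797844375601543
-0.142 1778 -0.025871366177851234 0.026349543353540887 0.1779969758867508
-0.138 2716 -0.029893392534931847 0.0298654905913777 0.17799574008455155
-0.134 262 -0.0056727685241780516 0.006250232341974399 0.15227974221392981
-0.13 294 -0.005638042412650484 0.006154922015402022 0.15273353112995236
-0.126 263 -0.005186893877717527 0.005701580501239267 0.1519085464300048
-0.122 263 -0.005133866479379566 0.005664397220900214 0.15187278250759412
-0.118 227 -0.008972634249460236 0.009463119508952402 0.15575126290899505
-0.114 451 -0.008942343388658349 0.009466963649344814 0.15601187344996834
-0.11 434 -0.01385710976795396 0.014478754187718667 0.1593045243932411
-0.106 166 -0.008965759618028696 0.010251933473507273 0.1598918485062721
-0.102 1197 -0.029970606246766354 0.029909274356685625 0.17320557455197197
-0.098 2062 -0.029987000809336244 0.029931838126013 0.17391157086849213
plate tilt [0.0125 0.1601 0.1254]
```

View pics/w4.png

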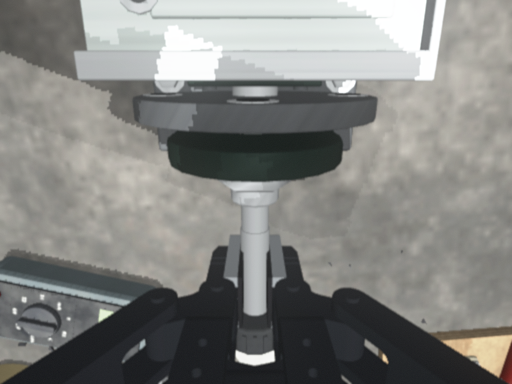

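View pics/s4.png

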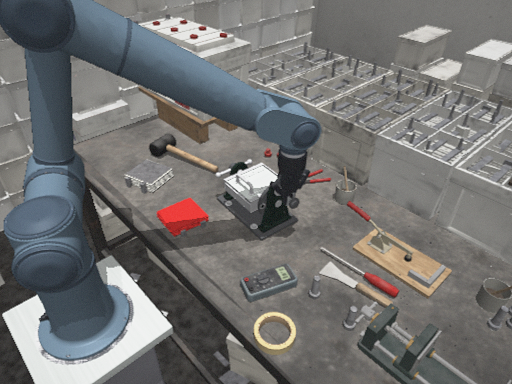

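The head's back is now at about stand y -0.166, which is 16 mm of travel. The force jumped at the stop to 20 N, the box is level and the cover is shut. I'm handing it in.

```bash
python3 -c "
from cell import r
print(r.finish_job())"
```

```text
the job is handed in; nothing more can be done
None
```

The cover is pushed shut to its hard stop, though the images still show a 2–3 mm strip at the far wall; the plunger is fully out and still held, the box looks level, and the job was handed in (no verdict returned).

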